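# Step the turret length stop to the yellow finger and push the tube up to it

### The job

The next pieces are to be sawn to the length given by the yellow stop of the saw-guide jig. With the fingertips only, first push the fingers of the turret stop round until the yellow one points straight down the guide at the square tube and has clicked into its notch; only then push the tube along the guide until its end rests against the yellow finger. Do not pinch or lift anything, and leave everything else on the table where it lies.

Things in the scene. Friction and masses are not known exactly. Their poses are not given: they have to be found in the camera images.
- stop_jig: saw-guide jig, bolted down, cannot move. Origin at table height under the turret's axis, z up; its guide channel runs from the turret along the jig's -y. Dark steel base plate 100 mm wide (x), 8 mm thick, y = +75 to -320 mm. Two 12 mm wide rails, 44 mm apart, tops 26 mm above the table, y = -115 to -300 mm; dark saw guides up to 46 mm high stand beside the tube at y = -205 mm.
- turret_axis (a point): on the turret's vertical axis, 37 mm above the table (fixed in the jig). Hub 30 mm in radius, its bolt 60 mm above the table. Five radial stop fingers 72 degrees apart, flat bars 10 mm thick, 24 to 50 mm above the table, ends painted, anticlockwise from above: yellow (ends 80 mm from the axis), red (100), white (60), blue (90), green (70). Under them a notched disc of 44 mm radius, top 22 mm.
- turret (a joint): turret angle, rad, anticlockwise from above; 0 or a whole turn (6.28) when the yellow finger points straight down the guide at the tube. Turns endlessly either way, but a spring plunger clicks into a notch every 1.257 rad: 3 to 6 N at a finger's painted end takes it over, and within about 0.45 rad of a notch it runs in by itself and stays. Rests in a wrong notch or between two at first.
- yellow_tip (a point): centre of the end face of the yellow stop finger, 80 mm from the turret's axis and 37 mm above the table; turns with the turret
- tube: rusty square tube, 140 x 40 x 40 mm, 0.35 kg, loose between the rails with 2 mm play each side. Origin: centre of its underside, 8 mm above the table; x along its length. Starts with its end 125 to 160 mm from the turret axis. Top 48 mm above the table, so the upper 22 mm stand clear of the rails. Slides with 1 to 4 N. Against the yellow finger its origin is 150 mm from the axis.
- tape_measure: black and brown steel tape measure, 62 x 75 x 35 mm; loose, not part of the job, to be left alone; origin at the centre of its underside
- jig_block: grey drilled steel block, 50 x 90 x 28 mm; loose, not part of the job, to be left alone; origin at the centre of its underside
- g_clamp: blue G clamp lying flat, 110 x 145 x 20 mm; loose, not part of the job, to be left alone; origin at the centre of its underside
- angle_offcut: grey angle-iron offcut, 160 x 40 x 40 mm; loose, not part of the job, to be left alone; origin at the centre of its underside
- cold_chisel: black cold chisel lying flat, 20 x 185 x 15 mm; loose, not part of the job, to be left alone; origin at the centre of its underside
- round_stub: turned grey round bar standing on end, 38 mm across, 55 mm tall; loose, not part of the job, to be left alone; origin at the centre of its underside

How it is judged (in metres and radians):
On the way:
1. the yellow finger points down the guide and rests in its notch, with the tube still back clear of the turret (x of yellow_tip in the frame of stop_jig between -0.006 and 0.006 m and y of yellow_tip in the frame of stop_jig below -0.07 m and velocity of joint turret between -0.1 and 0.1 rad/s and y of tube in the frame of stop_jig below -0.18 m), for 0.3 s.
At the end, for the whole second after the job is handed in: the yellow finger points down the guide (its end within 6 mm of the channel's centre line), and the tube lies flat in the guide at rest with its end against it (gap at most 2.5 mm) (x of yellow_tip in the frame of stop_jig between -0.006 and 0.006 m and y of yellow_tip in the frame of stop_jig below -0.07 m and velocity of joint turret between -0.05 and 0.05 rad/s and y of tube in the frame of stop_jig between -0.1525 and -0.147 m and x of tube in the frame of stop_jig between -0.004 and 0.004 m and height (world z) of tube below 0.011 m and angle between the x axis of tube and the y axis of stop_jig, either way round below 0.06 rad and linear speed of tube below 0.01 m/s); the robot touches nothing.
It fails at once if the tube is lifted or tipped (height (world z) of tube above 0.018 m or angle between tube's own z axis and vertical above 0.15 rad).
It fails at once if something else on the table is moved more than 15 mm (distance of any of tape_measure, jig_block, g_clamp, angle_offcut, cold_chisel, round_stub from where it was at the start of the episode above 0.015 m).
It also fails if it takes over 56 s, if anything falls off the work surface, if the arm or the gripper's body presses on something with over 40 N, if the wrist force passes 120 N, or if a joint passes its speed limit or range.

### The arm

A 6-joint arm with a two-finger parallel gripper is mounted at the origin on a cart in front of the work surface, level with it; the furniture and walls round the work are solid. World frame = base frame: x ahead of the robot, y to its left, z up, the work surface at z = 0. Lengths are in mm, angles in rad, forces in N, time in s.
With the tool pointing down it reaches from about 300 to 775 mm from the base axis. Payload 14.6 kg.
Tool frame: the origin (TCP) lies between the finger pads; the fingertips stand manip.tip_reach ahead of it and the grasp point (between the pads) lies 5 mm behind it (manip.tip_reach is the distance from the TCP to the fingertips, in mm); z points along the fingers, y is the line along which they close (so a half turn about z gives the same grasp; the last joint's range is limited). The gripper opens to 94 mm and grips with 3 to 60 N. Pads are 16 mm wide; open, the fingers measure 119 mm over their backs; the gripper's body (75 mm by 177 mm) begins 78 mm behind the grasp point.
Start: joints at [-1.36, 0.3, 1.521, -0, 1.321, -0.067], TCP at [150.826, -528.905, 219.446] pointing down, gripper open.
Joint ranges: [-3.03, 3.03], [-0.79, 2.21], [0.23, 2.52], [-1.04, 4.18], [0, 3.07], [-2.55, 2.55]. Speed limits (rad/s): [2.22, 2.22, 2.57, 3.14, 3.14, 3.14].

### API

Orientations are given as [roll, pitch, yaw] about the fixed x, y, z axes, in that order (R = Rz(yaw) Ry(pitch) Rx(roll)).
In Python, from cell import manip gives the robot as it stands. The module is installed in compiled form; this text tells all that it offers.
- The arm moves only by the shell command python3 -m creep 'ROWS' [FORCE]. ROWS is JSON, a list of rows, each a list of 3 entries, a list of its own where there are three numbers: the opening, from -1 (shut) to 1 (fully open), then the shift along the tool's x, y, z in cm, then the turn about the tool's z in units of 5 degrees (1.0 is 5 degrees). In form: [[grip, [tx, ty, tz], roll], ...]. A call has 1 to 12 rows; each row is the pose to reach, as a shift and turn from the pose commanded when the call began, along the tool's axes at that moment; what a row does not reach only later rows make up. A row lasts 1/10 s, in which the tool goes at most 50 mm and 8.59 degrees, less where a joint would pass 70% of its speed; a pose out of reach is approached as far as the arm can. A call with a gripper value outside its range is refused whole. The fingers move at their own pace and stop on an object; FORCE is the grip in N (left out, the last holds). Time passes only in rows, so rows that repeat a pose let the fingers close. It gives the time, the measured TCP pose, the force, the opening and the grip force at its end, in the units of the state.
- manip.read_state(): the state, without advancing time (a new reading comes with each control period).
- manip.camera(name): name is "scene" or "side" or "wrist"; returns the picture (400x640x3 uint8, red, green, blue); there is no depth.
- manip.camera_params(name): a dict with "fovy" (degrees; the focal length in pixels is half the picture's height over the tangent of half this angle, whatever the lens; pixels are square), "cx", "cy" (the principal point, pixels), "origin" and "attitude" of the camera in the world. Camera axes: x right, y down, z forward; pixel columns grow to the right and rows downward; lengths in mm; the calibration is good to about 2 mm. A picture is of the moment at which its call begins: read the wrist's pose just before it. camera_params takes no time and is no camera call; for the wrist camera it gives the pose at the moment of the call.
- manip.sign_off(): hands the job in; it is judged then, once.
The state is a dict: "clock": time; "joints": joint angles; "qd": joint speeds; "effort": joint torques, N m; "eef_pos": TCP position; "eef_rot": TCP orientation; "wrist_force": force on the tool from outside, world axes, zero at the start; "moment": the same for the moment, N m; "finger_gap": finger opening in mm; "finger_force": force on a finger pad.
Only numpy, scipy, OpenCV 4.12 (cv2) and the standard library are available. Lean on these libraries where they do the work, as an engineer would, in place of code of your own. Each camera call takes 0.05 s, during which the arm holds its last target. There are 200 camera calls.

## Working session

There is one attempt and no reset: what is moved stays moved. The work goes in short steps, Python scripts to look and compute and a shell command to move; the robot and the scene stay as the last step left them, time stands still between calls to the robot, and variables do not carry over. Pictures are saved under pics/ and viewed, at most 10 in all, crops included, and the job is handed in when it is done.

```bash
mkdir -p pics; python3 - <<'E'
from cell import manip
import cv2
s=manip.read_state();print(s,manip.tip_reach)
for n in("scene","side"):
    p=manip.camera_params(n);print(n,p)
    cv2.imwrite(f"pics/{n}0.png",manip.camera(n)[:,:,::-1])
E
```

```text
{'clock': 0.0, 'joints': array([-1.35959752e+00,  3.00475292e-01,  1.52158536e+00, -2.54744480e-06,
        1.32071518e+00, -6.66201184e-02]), 'qd': array([ 0.0004063 ,  0.00165434,  0.00021547, -0.0002022 , -0.00209664,
        0.00090077]), 'effort': array([-2.37824388e-04, -5.31808591e+01, -3.52733552e+01,  7.07170973e-02,
        2.43041979e-02, -1.18506209e-04]), 'eef_pos': array([ 150.77521912, -528.66717195,  218.8822175 ]), 'eef_rot': array([-3.14041194e+00, -7.63029619e-05,  2.77819514e-01]), 'wrist_force': array([-0.12838253,  0.26840983,  0.16240523]), 'moment': array([-0.00375043,  0.05913623, -0.00192933]), 'finger_force': 0.0, 'finger_gap': 93.99478713075769} 14.0
scene {'fovy': 51.82183525448144, 'cx': 311.64904268119176, 'cy': 198.77934587286774, 'origin': array([ 100.84586975,  625.0597745 , 1067.76683822]), 'attitude': array([-2.46615272,  0.00444437, -2.54025159])}
side {'fovy': 52.71259399422373, 'cx': 318.46142445584917, 'cy': 200.79652034354118, 'origin': array([ 543.85767924, 1044.43160076,  745.28987123]), 'attitude': array([-2.12650587,  0.01338092,  3.12559044])}
```

View pics/scene0.png

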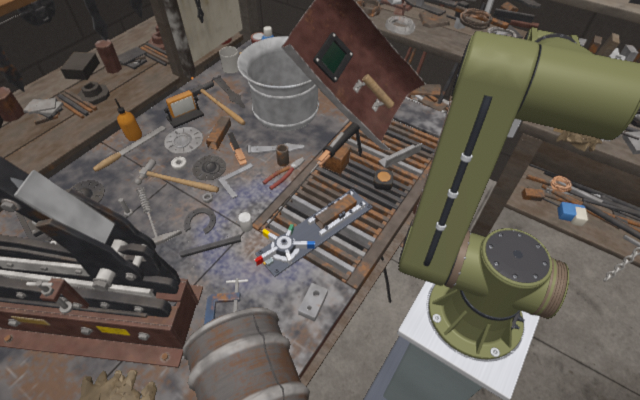

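View pics/side0.png

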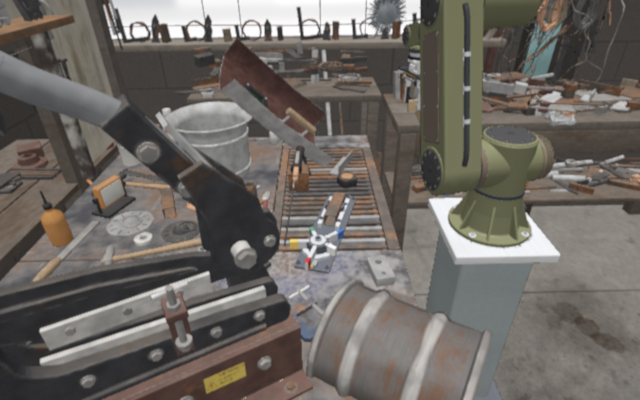

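The scene view shows the turret at about (284,242) with the tube at about (335,208); red is at (260,260), yellow (267,233), blue (311,245) and green (291,230). In the side view the turret is at about (318,243). Next I'll enlarge both and triangulate.

```bash
cat > h.py <<'E'
import numpy as np,cv2
from scipy.spatial.transform import Rotation as R
from cell import manip
def ray(p,uv):
    f=200/np.tan(np.radians(p['fovy'])/2)
    d=np.array([(uv[0]-p['cx'])/f,(uv[1]-p['cy'])/f,1.])
    return np.array(p['origin']),R.from_euler('xyz',p['attitude']).as_matrix()@d
def onz(p,uv,z):
    o,d=ray(p,uv);return o+d*(z-o[2])/d[2]
def tri(*pu):
    A=0;b=0
    for p,uv in pu:
        o,d=ray(p,uv);d=d/np.linalg.norm(d);M=np.eye(3)-np.outer(d,d);A=A+M;b=b+M@o
    return np.linalg.solve(A,b)
def proj(p,X):
    f=200/np.tan(np.radians(p['fovy'])/2)
    c=R.from_euler('xyz',p['attitude']).as_matrix().T@(np.asarray(X,float)-p['origin'])
    return np.array([p['cx']+f*c[0]/c[2],p['cy']+f*c[1]/c[2]])
COL={'yellow':((20,150,120),(34,255,255)),'red':((0,180,100),(6,255,255)),'green':((50,120,60),(85,255,255)),'blue':((100,150,80),(125,255,255))}
def blobs(im,box):
    x0,y0,x1,y1=box;h=cv2.cvtColor(im[y0:y1,x0:x1],cv2.COLOR_RGB2HSV);r={}
    for k,(a,b) in COL.items():
        n,_,st,c=cv2.connectedComponentsWithStats(cv2.inRange(h,a,b))
        if n>1:
            i=1+st[1:,4].argmax();r[k]=(c[i]+[x0,y0],st[i,4])
    return r
E
python3 - <<'E'
from h import *
P={n:manip.camera_params(n) for n in("scene","side")}
box={"scene":(235,180,375,285),"side":(270,180,370,285)}
B={}
out=[]
for n in P:
    im=cv2.imread(f"pics/{n}0.png")[:,:,::-1];B[n]=blobs(im,box[n])
    for k,v in B[n].items(): print(n,k,v[0].round(1),v[1],onz(P[n],v[0],45).round(0))
    x0,y0,x1,y1=box[n];out.append(cv2.resize(im[y0:y1,x0:x1],None,fx=3.2,fy=4 if 0 else 3.2,interpolation=2))
for k in B['scene']:
    if k in B['side']: print(k,tri((P['scene'],B['scene'][k][0]),(P['side'],B['side'][k][0])).round(1))
cv2.imwrite("pics/c0.png",np.hstack(out)[:,:,::-1])
E
```

```text
scene yellow [265.4 232.4] 40 [610. 136.  45.]
scene red [259.  259.9] 38 [566. 220.  45.]
scene green [292. 228.] 1 [553.  78.  45.]
scene blue [310.6 244.4] 37 [474.  95.  45.]
side blue [340.1 234. ] 15 [475. 102.  45.]
blue [475.3  92.2  38.8]
```

View pics/c0.png

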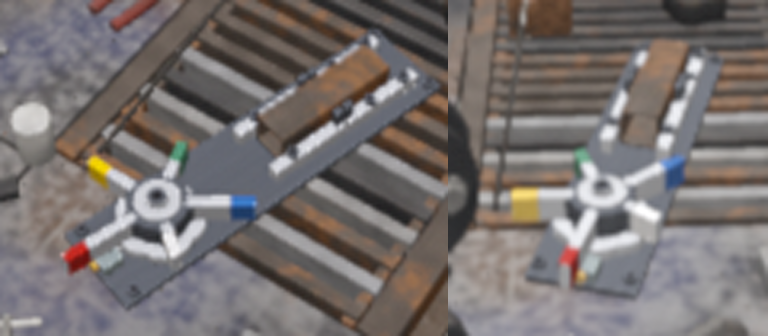

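Both crops show the turret between notches: the guide passes between green and blue, with yellow next past green. The hub is at scene (284,242) / side (317.5,240). The board with a handle could be in the arm's way, so I'll triangulate it as well.

```bash
python3 - <<'E'
from h import *
P={n:manip.camera_params(n) for n in("scene","side")}
t=lambda a,b:tri((P['scene'],a),(P['side'],b)).round(0)
S=lambda x,y:(235+x/3.2,180+y/3.2)
D=lambda x,y:(270+(x-448)/3.2,180+y/3.2)
print('hub',t(S(157,196),D(601,190)))
print('yellow',t(S(99,168),D(522,204)))
print('tube near top corners', t(S(262,130),D(623,122)),t(S(292,150),D(652,122)))
print('tube far', t(S(388,68),D(686,42)),t(S(358,47),D(653,42)))
print('handle',t((378,90),(298,118)), 'board low corner',t((382,137),(317,130)))
print('TCP px',proj(P['scene'],[150,-528,219]),proj(P['side'],[150,-528,219]))
w=manip.camera_params('wrist');print(w)
E
```

```text
hub [541. 134.  52.]
yellow [611. 132.  37.]
tube near top corners [515.   4.  32.] [483.   1.  27.]
tube far [ 446. -117.   51.] [ 482. -121.   51.]
handle [ 605. -516.  167.] board low corner [ 506. -328.  170.]
TCP px [510.86010716 122.81045186] [412.29733352 103.4067419 ]
{'fovy': 62.23068667573354, 'cx': 324.8472550126567, 'cy': 198.39333395210204, 'origin': array([ 229.11047236, -506.4333687 ,  384.62727595]), 'attitude': array([ 2.85929964e+00,  7.54286369e-04, -1.29301081e+00])}
```

```bash
python3 -m creep '[[-1,[1.5,-1.6,-2],0],[-1,[4.5,-5,-4],0],[-1,[8,-8.5,-6],0],[-1,[11,-12,-6],0],[-1,[14,-15,-6],0],[-1,[17,-18,-6],0],[-1,[20,-21,-6],0],[-1,[23,-24,-6],0],[-1,[26,-27,-6],0],[-1,[29,-30.5,-6],0],[-1,[31,-33,-6],0],[-1,[31,-33,-6],0]]' && python3 -m creep '[[-1,[2,-2,0],0],[-1,[5,-5,0],0],[-1,[8,-8,0],0],[-1,[11,-11,0],0],[-1,[13,-14,0],0],[-1,[13,-14,0],0],[-1,[13,-14,0],0]]' 
python3 - <<'E'
from h import *
p=manip.camera_params('wrist');im=manip.camera('wrist')
import pickle;pickle.dump((p,im),open('w1.pkl','wb'))
cv2.imwrite('pics/w1.png',im[:,:,::-1]);print(p['origin'],manip.read_state()['eef_pos'])
E
```

```text
clock: 1.3
eef_pos: [359.2, -123.9, 279.3]
eef_rot: [-3.141, -0.0, 0.282]
wrist_force: [0.2, -0.0, -0.1]
finger_gap: 1.9
finger_force: 0.0
clock: 2.0
eef_pos: [444.9, 43.4, 279.0]
eef_rot: [-3.142, 0.001, 0.279]
wrist_force: [-0.3, 0.1, -0.0]
finger_gap: 0.5
finger_force: 0.0
[523.38472414  65.95234978 444.65104487] [444.87316719  42.85539907 279.24299542]
```

View pics/w1.png

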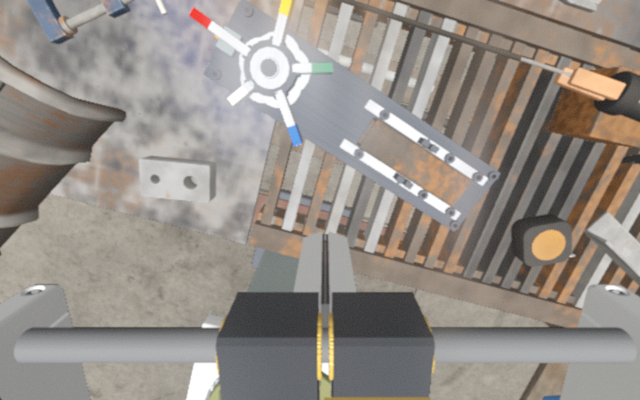

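The wrist view shows the bolt at (269,68), yellow (286,5), red (200,18), blue (295,135), green (321,68), white (241,93). The tube lies between the rails at around (410,155). I'll take a second view from further forward to get parallax.

```bash
python3 -m creep '[[-1,[2,0,0],0],[-1,[5,-1,0],0],[-1,[8,-2,0],0],[-1,[10,-3,0],0],[-1,[10,-3,0],0],[-1,[10,-3,0],0]]' 
python3 - <<'E'
from h import *
p=manip.camera_params('wrist');im=manip.camera('wrist')
import pickle;pickle.dump((p,im),open('w2.pkl','wb'))
cv2.imwrite('pics/w2.png',im[:,:,::-1]);print(p['origin'],manip.read_state()['eef_pos'])
P=manip.camera_params('scene');print('stub',onz(P,(244,215),55))
E
```

```text
clock: 2.65
eef_pos: [532.8, 98.7, 279.3]
eef_rot: [3.141, 0.001, 0.277]
wrist_force: [-0.2, 0.3, 0.5]
finger_gap: -0.1
finger_force: 0.0
[611.19126179 121.04266251 444.86448269] [532.60415406  98.61344831 279.51745703]
stub [698.66107242 127.42608193  55.        ]
```

View pics/w2.png

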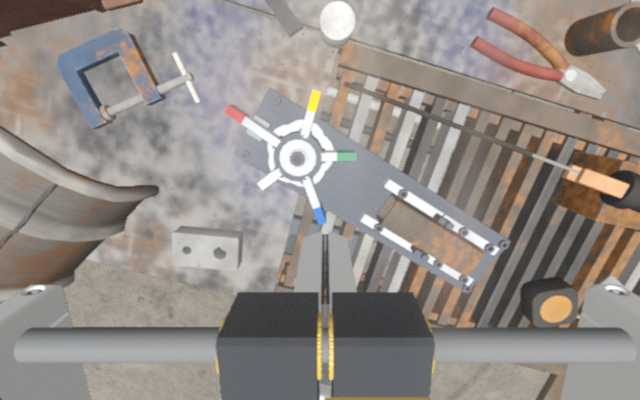

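View 2 has the bolt at (297,157), yellow (315,101), stub (338,20), tube near end about (388,208) to (372,228), and rail bolts running from (390,186) to (505,243).

```bash
python3 - <<'E'
from h import *
import pickle
p1,i1=pickle.load(open('w1.pkl','rb'));p2,i2=pickle.load(open('w2.pkl','rb'))
t=lambda a,b:tri((p1,a),(p2,b))
b1=blobs(i1,(150,0,400,170));b2=blobs(i2,(200,70,400,235))
T={}
hub=t((269,68),(297.5,157));print('hub',hub.round(1))
for k in b1:
    if k in b2:
        T[k]=t(b1[k][0],b2[k][0]);d=T[k]-hub
        print(k,b1[k][1],b2[k][1],T[k].round(1),'r',np.hypot(*d[:2]).round(1),'ang',np.degrees(np.arctan2(d[1],d[0])).round(1), onz(p2,b2[k][0],45).round(1))
# hub circle refine by blob: dark plate fit
h=cv2.cvtColor(i2,cv2.COLOR_RGB2HSV)
w=((h[:,:,1]<40)&(h[:,:,2]>200)).astype('uint8')
w[:170]=0;w[300:]=0;w[:,:350]=0;w[:,520:]=0
n,l,st,c=cv2.connectedComponentsWithStats(w)
L=[]
m=np.zeros_like(w)
for i in range(1,n):
    if st[i,4]>15:print(c[i].round(1),st[i,4]);m[l==i]=1
for poly in ([(380,175),(520,245),(500,262),(372,198)],[(352,212),(375,203),(490,275),(470,300)]):
    q=np.zeros_like(w);cv2.fillPoly(q,[np.array(poly)],1);ys,xs=np.nonzero(q&m)
    X=np.array([onz(p2,(x,y),26)[:2] for x,y in zip(xs,ys)])
    mu=X.mean(0);u,s,v=np.linalg.svd(X-mu);d=v[0]*np.sign(v[0][1]);nrm=np.array([-d[1],d[0]])
    a=X@d;print('rail',mu.round(1),'dir',d.round(4),'yaw',np.degrees(np.arctan2(-d[0],d[1])).round(2),'extent',(np.percentile(a,[1,99])-hub[:2]@d).round(1),'offset',((mu-hub[:2])@nrm).round(1))
E
```

```text
hub [541.3 135.4  49.8]
yellow 18 146 [609.6 132.8  53.9] r 68.3 ang -2.1 [609.2 133.6  45. ]
[432.8 181.1] 59
[392.7 186.7] 150
[421.7 204.6] 344
[368.6 221. ] 135
[453.8 223.5] 107
[396.  238.7] 242
[476.3 239.2] 201
[366.2 243.5] 128
[494.6 250.4] 42
[430.8 259.2] 45
[399.2 274.1] 213
[357.2 269.6] 55
[450.  271.1] 144
[469.1 280.9] 38
rail [513.4 -63.8] dir [0.2759 0.9612] yaw -16.02 extent [-299.3 -116.5] offset -28.2
rail [458.6 -47.6] dir [0.2838 0.9589] yaw -16.49 extent [-299.9 -116.7] offset 27.4
```

The hub and rails agree with the drawing: rail offsets ±28 and extents -116 to -299. The jig yaw is -16.3°, and yellow sits at -2° world and has to go clockwise to -106.3°. Next I'll work out the push path.

```bash
cat > wp.py <<'E'
from h import *
hub=np.array([541.3,135.2]);yaw=.278
E2=np.array([[np.cos(yaw),np.sin(yaw)],[np.sin(yaw),-np.cos(yaw)]])
def tool(d): return (E2@d/10).round(1)
def P(phi,r=64,off=18.5):
    a=np.radians(phi);return hub+r*np.array([np.cos(a),np.sin(a)])+off*np.array([-np.sin(a),np.cos(a)])
E
python3 - <<'E'
from wp import *
c=manip.read_state()['eef_pos'][:2]
a=np.radians(34);D=hub+70*np.array([np.cos(a),np.sin(a)])
print('descent',D,tool(D-c))
for f in [2,-4,-12,-20,-28,-36,-44,-52,-60,-66,-72,-78,-82,-86,-90,-93,-96,-98]: print(f,P(f).round(0),tool(P(f)-D))
E
```

```text
descent [599.33263008 174.34350324] [ 8.5 -5.5]
2 [605. 156.] [0.  1.9]
-4 [606. 149.] [-0.   2.6]
-12 [608. 140.] [-0.1  3.5]
-20 [608. 131.] [-0.4  4.4]
-28 [606. 121.] [-0.8  5.3]
-36 [604. 113.] [-1.3  6.1]
-44 [600. 104.] [-1.8  6.8]
-52 [595.  96.] [-2.5  7.4]
-60 [589.  89.] [-3.3  7.9]
-66 [584.  84.] [-3.9  8.2]
-72 [579.  80.] [-4.6  8.5]
-78 [573.  76.] [-5.2  8.7]
-82 [569.  74.] [-5.7  8.8]
-86 [564.  73.] [-6.2  8.8]
-90 [560.  71.] [-6.6  8.8]
-93 [556.  70.] [-7.   8.8]
-96 [553.  70.] [-7.3  8.8]
-98 [551.  69.] [-7.6  8.8]
```

```bash
python3 - <<'E'
from h import *
# tube near-end check: rusty mask, z=48 in w2
import pickle
from wp import *
p,i=pickle.load(open('w2.pkl','rb'))
for uv in [(388,203),(377,222)]: 
    X=onz(p,uv,48)[:2]-hub; a=np.radians(-106.3);u=np.array([np.cos(a),np.sin(a)]);print(X@u, X@[-u[1],u[0]])
E
```

```text
125.68609666690304 10.423947413075418
128.43009945616515 -17.74184649162217
```

```bash
python3 -m creep '[[-1,[3,-2,0],0],[-1,[6,-4,0],0],[-1,[8.5,-5.5,0],0],[-1,[8.5,-5.5,3],0],[-1,[8.5,-5.5,7],0],[-1,[8.5,-5.5,11],0],[-1,[8.5,-5.5,15],0],[-1,[8.5,-5.5,18.5],0],[-1,[8.5,-5.5,21.5],0],[-1,[8.5,-5.5,23.5],0],[-1,[8.5,-5.5,23.5],0],[-1,[8.5,-5.5,23.5],0]]' && python3 - <<'E'
from h import *
i=manip.camera('wrist');cv2.imwrite('pics/w3.png',i[:,:,::-1])
E
```

```text
clock: 3.9
eef_pos: [600.0, 175.5, 45.7]
eef_rot: [3.141, -0.001, 0.277]
wrist_force: [-0.1, 0.3, 0.3]
finger_gap: 0.6
finger_force: 0.0
```

View pics/w3.png

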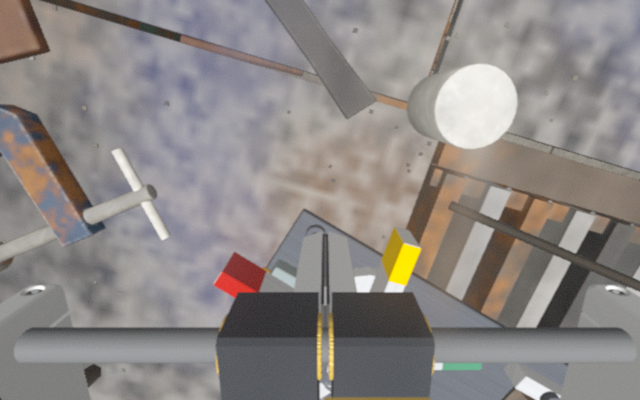

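The fingertips, at about (325,240), stand between the red (240,275) and yellow (402,258) ends and touch nothing. Now the arc push begins.

```bash
python3 -m creep '[[-1,[0,1,0],0],[-1,[0,1.9,0],0],[-1,[0,2.6,0],0],[-1,[-0.1,3.5,0],0],[-1,[-0.4,4.4,0],0],[-1,[-0.8,5.3,0],0],[-1,[-1.3,6.1,0],0],[-1,[-1.8,6.8,0],0],[-1,[-2.5,7.4,0],0],[-1,[-3.3,7.9,0],0],[-1,[-3.3,7.9,0],0],[-1,[-3.3,7.9,0],0]]' && python3 - <<'E'
from h import *
from wp import *
i=manip.camera('wrist');p=manip.camera_params('wrist')
for k,v in blobs(i,(0,0,640,290)).items():
    X=onz(p,v[0],48)[:2]-hub;print(k,v,X.round(0),np.hypot(*X).round(0),np.degrees(np.arctan2(X[1],X[0])).round(1))
for n,b in (('scene',(235,180,375,285)),('side',(270,180,370,285))):
    for k,v in blobs(manip.camera(n),b).items():
        X=onz(manip.camera_params(n),v[0],45)[:2]-hub;print(n,k,v[1],X.round(0),np.degrees(np.arctan2(X[1],X[0])).round(1))
c=manip.read_state()['eef_pos'][:2]
for f in [-60,-66,-72,-78,-82,-86,-90,-93,-96,-98]: print(f,tool(P(f)-c))
E
```

```text
clock: 5.15
eef_pos: [589.7, 90.8, 44.7]
eef_rot: [3.141, -0.0, 0.277]
wrist_force: [0.5, 0.2, 0.1]
finger_gap: 0.4
finger_force: 0.0
yellow (array([358.24043716, 277.15846995]), np.int32(183)) [ 43. -65.] 78.0 -56.2
scene yellow 23 [ 33. -62.] -62.2
scene red 33 [86. 17.] 11.2
scene blue 21 [-68.  35.] 153.1
side red 2 [81. 33.] 22.2
side blue 21 [-68.  45.] 146.9
-60 [-0.1  0.2]
-66 [-0.7  0.5]
-72 [-1.4  0.8]
-78 [-2.  1.]
-82 [-2.5  1. ]
-86 [-3.   1.1]
-90 [-3.4  1.1]
-93 [-3.8  1.1]
-96 [-4.1  1.1]
-98 [-4.4  1. ]
```

```bash
python3 -m creep '[[-1,[-0.7,0.5,0],0],[-1,[-1.4,0.8,0],0],[-1,[-2,1,0],0],[-1,[-2.5,1,0],0],[-1,[-3,1.1,0],0],[-1,[-3.4,1.1,0],0],[-1,[-3.8,1.1,0],0],[-1,[-4.1,1.1,0],0],[-1,[-4.3,1,0],0],[-1,[-4.3,1,0],0],[-1,[-4.3,1,0],0],[-1,[-4.3,1,0],0]]' && python3 - <<'E'
from h import *
from wp import *
for n,b in (('scene',(235,180,375,285)),('side',(270,180,370,285))):
    for k,v in blobs(manip.camera(n),b).items():
        X=onz(manip.camera_params(n),v[0],45)[:2]-hub;print(n,k,v[1],X.round(0),np.degrees(np.arctan2(X[1],X[0])).round(1))
c=manip.read_state()['eef_pos'][:2];print('off', tool(P(-80,72,0)-c))
E
```

```text
clock: 6.5
eef_pos: [551.1, 69.8, 44.4]
eef_rot: [3.142, -0.0, 0.278]
wrist_force: [0.6, 0.4, 0.7]
finger_gap: 0.9
finger_force: 0.0
scene yellow 40 [-22. -64.] -109.4
scene blue 24 [-28.  72.] 110.9
side blue 5 [-22.  74.] 106.6
off [0.1 0.6]
```

```bash
python3 -m creep '[[-1,[0.6,0,0],0],[-1,[0.6,0,-3],0],[-1,[0.6,0,-7],0],[-1,[0.6,0,-11],0],[-1,[-1,0,-15],0],[-1,[-4,1,-18],0],[-1,[-7,2,-21],0],[-1,[-10,3,-23.5],0],[-1,[-12,4,-23.5],0],[-1,[-12,4,-23.5],0],[-1,[-12,4,-23.5],0],[-1,[-12,4,-23.5],0]]' && python3 - <<'E'
from h import *
from wp import *
i=manip.camera('wrist');p=manip.camera_params('wrist');cv2.imwrite('pics/w4.png',i[:,:,::-1])
import pickle;pickle.dump((p,i),open('w4.pkl','wb'))
for k,v in blobs(i,(150,0,480,235)).items():
    X=onz(p,v[0],49)[:2]-hub;print(k,v,X.round(0),np.hypot(*X).round(0),np.degrees(np.arctan2(X[1],X[0])).round(1))
print(manip.read_state()['joints'].round(2))
E
```

```text
clock: 7.8
eef_pos: [447.1, -1.2, 279.1]
eef_rot: [-3.141, 0.001, 0.278]
wrist_force: [-0.5, 0.4, -0.1]
finger_gap: 0.2
finger_force: 0.0
yellow (array([283.53658537,  92.90853659]), np.int32(164)) [-19. -66.] 69.0 -106.3
blue (array([160.26162791,  64.00581395]), np.int32(172)) [-27.  73.] 78.0 110.3
[-0.08  0.02  1.7   0.    1.42  1.21]
```

View pics/w4.png

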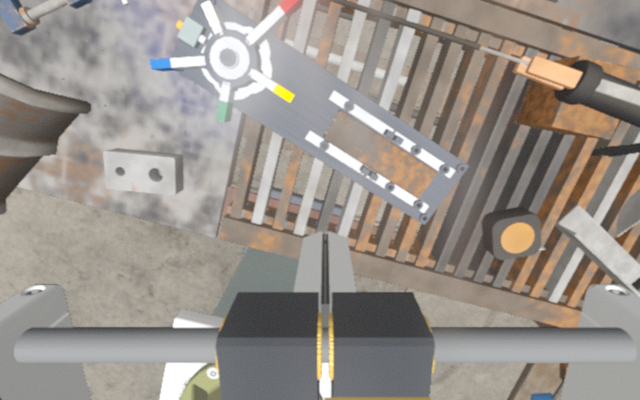

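The yellow finger is in its notch pointing at -106.3°, with its end at about (284,93). The tube is still back, with its ends at about (335,125) and (430,180). Now the distances to behind its far end.

```bash
python3 - <<'E'
from h import *
from wp import *
import pickle
p,i=pickle.load(open('w4.pkl','rb'))
a=np.radians(-106.3);u=np.array([np.cos(a),np.sin(a)])
# sample hue/sat along tube centreline at z=48 for far end
prev=None
for s in range(110,300,5):
    uv=proj(p,np.r_[hub+s*u,48]).round().astype(int);print(s,i[uv[1],uv[0]],end=' ')
print()
X=onz(p,(515,235),35)[:2]-hub;print('tape',X@u,X@[-u[1],u[0]])
c=manip.read_state()['eef_pos'][:2]
G=hub+302*u;print(G,tool(G-c))
# after roll, tool y along u
E
```

```text
110 [156 158 163] 115 [158 157 165] 120 [153 157 163] 125 [152 154 162] 130 [152 156 163] 135 [163 154 144] 140 [164 153 142] 145 [165 154 144] 150 [167 157 148] 155 [168 160 149] 160 [167 156 147] 165 [168 159 150] 170 [166 156 149] 175 [165 157 152] 180 [164 154 146] 185 [166 156 147] 190 [168 155 145] 195 [164 151 144] 200 [178 154 138] 205 [201 161 128] 210 [207 164 125] 215 [199 161 125] 220 [187 153 125] 225 [196 157 123] 230 [199 157 120] 235 [202 160 124] 240 [186 151 123] 245 [198 159 127] 250 [208 162 123] 255 [176 147 125] 260 [173 147 126] 265 [182 147 121] 270 [204 161 124] 275 [153 155 162] 280 [153 155 165] 285 [151 154 162] 290 [153 154 164] 295 [150 154 161] 
tape 418.27763702884886 7.988857143372712
[ 456.53865391 -154.66119818] [-3.3 15. ]
```

```bash
python3 -m creep '[[-1,[-1,3.5,0],1.5],[-1,[-2,7,0],3],[-1,[-3,11,0],4.5],[-1,[-3.3,14,0],6],[-1,[-3.3,15,2],6.4],[-1,[-3.3,15,6],6.4],[-1,[-3.3,15,10],6.4],[-1,[-3.3,15,14],6.4],[-1,[-3.3,15,18],6.4],[-1,[-3.3,15,21.5],6.4],[-1,[-3.3,15,23.3],6.4],[-1,[-3.3,15,23.3],6.4]]' && python3 -m creep '[[-1,[0,0,0],0],[-1,[0,0,0],0]]'; python3 - <<'E'
from wp import *
s=manip.read_state();X=s['eef_pos'][:2]-hub;a=np.radians(-106.3);u=np.array([np.cos(a),np.sin(a)])
print('along',X@u,'lat',X@[-u[1],u[0]],s['eef_rot'],s['wrist_force'])
E
```

```text
clock: 9.05
eef_pos: [455.0, -154.0, 43.7]
eef_rot: [-3.141, 0.005, -0.28]
wrist_force: [-0.1, -0.8, 0.7]
finger_gap: 0.7
finger_force: 0.0
clock: 9.25
eef_pos: [456.7, -155.0, 47.5]
eef_rot: [3.141, -0.002, -0.28]
wrist_force: [-0.1, -0.5, -0.2]
finger_gap: 0.2
finger_force: 0.0
along 302.2562511921511 lat 0.2918825651604209 [ 3.14139649e+00 -1.70670442e-03 -2.80356473e-01] [-0.08458428 -0.49554706 -0.19589041]
```

```bash
python3 -m creep '[[-1,[0,-0.7,0],0],[-1,[0,-1.3,0],0],[-1,[0,-1.8,0],0],[-1,[0,-2.3,0],0],[-1,[0,-2.9,0],0],[-1,[0,-3.5,0],0],[-1,[0,-4.1,0],0],[-1,[0,-4.7,0],0],[-1,[0,-5.2,0],0],[-1,[0,-5.6,0],0],[-1,[0,-5.9,0],0],[-1,[0,-6,0],0]]'; python3 -m creep '[[-1,[0,-0.1,0],0],[-1,[0,-0.2,0],0],[-1,[0,-0.3,0],0],[-1,[0,-0.4,0],0],[-1,[0,-0.5,0],0],[-1,[0,-0.6,0],0],[-1,[0,-0.7,0],0],[-1,[0,-0.8,0],0],[-1,[0,-0.9,0],0],[-1,[0,-0.9,0],0]]'; python3 - <<'E'
from wp import *
s=manip.read_state();X=s['eef_pos'][:2]-hub;a=np.radians(-106.3);u=np.array([np.cos(a),np.sin(a)])
print('along',X@u,'lat',X@[-u[1],u[0]],s['wrist_force'])
E
```

```text
clock: 10.45
eef_pos: [473.0, -97.3, 47.0]
eef_rot: [3.141, -0.001, -0.28]
wrist_force: [-2.3, -5.5, 3.9]
finger_gap: 0.4
finger_force: 3.1
clock: 11.45
eef_pos: [475.4, -88.7, 47.0]
eef_rot: [3.141, -0.001, -0.28]
wrist_force: [-1.4, -5.0, 4.1]
finger_gap: 0.4
finger_force: 2.5
along 233.41122719755546 lat -0.3635795164857001 [-1.41578882 -5.03024496  4.09134892]
```

```bash
for k in 1 2; do :; done; python3 -m creep '[[-1,[0,-0.1,0],0],[-1,[0,-0.2,0],0],[-1,[0,-0.2,0],0]]' | grep -E 'pos|force'; python3 -m creep '[[-1,[0,-0.1,0],0],[-1,[0,-0.2,0],0],[-1,[0,-0.2,0],0]]'| grep -E 'pos|force'
```

```text
eef_pos: [475.8, -87.6, 47.0]
wrist_force: [-3.6, -12.7, 4.6]
finger_force: 6.4
eef_pos: [476.0, -87.0, 47.0]
wrist_force: [-6.7, -26.7, 5.2]
finger_force: 13.6
```

The force climbed from 5 to 27 N with almost no travel, so the tube is against the stop. I'll back off, lift clear and check.

```bash
python3 -m creep '[[-1,[0,0.4,0],0],[-1,[0,1.2,0],0],[-1,[0,2.2,0],0],[-1,[0,2.5,0],0],[-1,[0,2.5,-3],0],[-1,[0,2.5,-7],0],[-1,[0,2.5,-11],0],[-1,[-3,1.5,-15],0],[-1,[-6,0,-19],0],[-1,[-8,-2,-22],0],[-1,[-8,-2,-22],0],[-1,[-8,-2,-22],0]]'; python3 -m creep '[[-1,[0,0,0],0],[-1,[0,0,0],0]]'; python3 - <<'E'
from h import *
from wp import *
i=manip.camera('wrist');p=manip.camera_params('wrist');cv2.imwrite('pics/w5.png',i[:,:,::-1])
for k,v in blobs(i,(0,0,640,235)).items():
    X=onz(p,v[0],49)[:2]-hub;print(k,v,X.round(0),np.hypot(*X).round(0),np.degrees(np.arctan2(X[1],X[0])).round(1))
a=np.radians(-106.3);u=np.array([np.cos(a),np.sin(a)])
for s in list(range(66,96,2))+list(range(210,230,2)):
    uv=proj(p,np.r_[hub+s*u,48]).round().astype(int)
    if 0<=uv[1]<400 and 0<=uv[0]<640:print(s,i[uv[1],uv[0]],end=' ')
E
```

```text
clock: 13.25
eef_pos: [404.9, -43.2, 266.7]
eef_rot: [-3.141, -0.001, -0.28]
wrist_force: [-0.3, 0.5, -0.9]
finger_gap: 0.9
finger_force: 0.0
clock: 13.45
eef_pos: [404.8, -43.8, 265.2]
eef_rot: [3.141, 0.002, -0.281]
wrist_force: [-0.0, -0.1, -0.2]
finger_gap: 0.4
finger_force: 0.0
yellow (array([196.60674157, 101.96067416]), np.int32(178)) [-19. -65.] 68.0 -106.2
red (array([153.60088692,  19.19955654]), np.int32(451)) [ 70. -54.] 88.0 -37.6
blue (array([ 88.72511848, 144.2985782 ]), np.int32(211)) [-28.  71.] 76.0 111.5
66 [255 253   0] 68 [255 253   0] 70 [255 251   0] 72 [255 250   0] 74 [255 250   0] 76 [255 250   0] 78 [255 243  75] 80 [188 174 155] 82 [165 154 146] 84 [164 154 144] 86 [166 155 147] 88 [168 158 150] 90 [168 158 149] 92 [167 159 152] 94 [170 160 152] 210 [188 160 143] 212 [182 155 138] 214 [197 163 138] 216 [198 161 133] 218 [202 164 137] 220 [184 162 153] 222 [153 156 163] 224 [156 157 164] 226 [153 155 164] 228 [154 156 162]
```

View pics/w5.png

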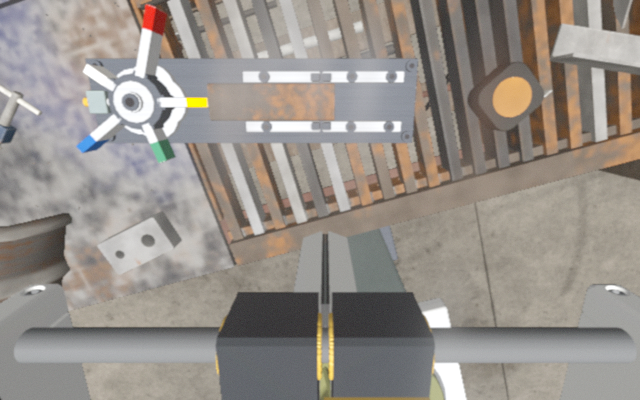

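The yellow finger, ending at about (208,102), points down the guide. The tube, from (209,102) to (335,102), touches it: its ends are at 80 and 220 mm from the axis, as they should be. Nothing else has moved, and the gripper is clear.

```bash
python3 -c "
from cell import manip
print(manip.sign_off())"
```

```text
the job is handed in; nothing more can be done
None
```

I turned the yellow stop into its notch pointing down the guide, then pushed the tube against it; the last picture showed it touching, nothing else on the table appeared moved, and the job is handed in, though the sign-off gave no verdict.

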